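Make up the shave tray and the beard tray

ROBOT

A 7-joint arm with a two-finger parallel gripper is mounted at the origin on the work surface. World frame = base frame: x ahead of the robot, y to its left, z up, the work surface at z = 0. Lengths are in m, angles in rad, forces in N, time in s.
With the tool pointing down it reaches from about 0.4 to 0.875 m from the base axis. Payload 6.5 kg.
Tool frame: the origin (TCP) lies midway between the tips of the shut fingers; the grasp point (between the pads) lies 19 mm behind it; y points along the fingers, z is the direction in which the jaws open and shut, and the axes are right-handed (so a half turn about y gives the same grasp; the last joint's range is limited). The gripper opens to 88 mm and grips with 3 to 60 N. Pads are 18 mm wide; open, the fingers measure 123 mm over their backs; the gripper's body (75 mm by 187 mm) begins 45 mm behind the grasp point.
Start: joints at [-1.24, 0.536, -0.004, 1.538, 0.003, 1.067, -0.071], TCP at [0.251, 0.599, 0.211] pointing down, gripper open.
Joint ranges: [-2.7, 2.7], [-0.37, 2.16], [-1.27, 1.26], [0.24, 2.4], [-1.31, 4.45], [0.19, 1.91], [-2.76, 2.76]. Speed limits (rad/s): [2.39, 2.39, 3.14, 3.14, 3.14, 3.14, 3.14].

INTERFACE

Orientations are given as a rotation vector (axis times angle).
In Python, from plant import state, eyes, arm, models gives the robot as it stands.
- The arm moves only by the tool apply_moves, never from a script. Its argument "targets" is a list of rows, each a list of 5 numbers: the shift along the tool's x, y, z in mm, then the turn about the tool's y in degrees, then the closure, from 0 (fully open) to 1 (shut). A call has 1 to 5 rows; each row is the pose to reach, as a shift and turn from the pose measured when the call began, along the tool's axes at that moment; what a row does not reach only later rows make up. A row lasts 1/10 s, in which the tool goes at most 50 mm and 8.59 degrees, less where a joint would pass 70% of its speed; a pose out of reach is approached as far as the arm can. A call with a gripper value outside its range is refused whole. The fingers move at their own pace and stop on an object; "force" is the grip in N (left out, the last holds). Time passes only in rows, so rows that repeat a pose let the fingers close. It gives the time, the measured TCP pose, the force and the opening at its end, in the units of the state.
- state(): the state, without advancing time (a new reading comes with each control period).
- eyes.get_image(name): name is "scene" or "top"; returns a dict with "frame" (420x560x3 uint8, red, green, blue), "K" (3x3 intrinsics, pixels), "rvec" (rotation vector, rad) and "tvec" (3), from world to camera coordinates, as OpenCV has them. Camera axes: x right, y down, z forward; pixel columns grow to the right and rows downward; lengths in m; the calibration is good to about 2 mm. A picture is of the moment at which its call begins. There is no depth.
- arm.sign_off(): hands the job in, once; it reports no verdict.
Trained networks look in the newest picture that a camera, given by its name, has taken for a name from the list of things; names that differ only in an ending like _2 or _b are one class to them, and where a whole thing is asked for, a point or a joint stands for the part that bears it (a point fixed in the world has none). Each returns a list of dicts, best first, with "conf" (0 to 1); they miss things now and then, are a little off and sometimes report something else, mostly with a low value. They report only what shows in the picture. A call takes as long as a camera call.
- models.recognise(camera, thing): "extent" ([left, top, width, height] in pixels, round what is visible of it).
- models.silhouettes(camera, thing): "region" (420x560 bool, what is visible of it) and "extent" ([left, top, width, height] in pixels, round what is visible of it).
The state is a dict: "time_s": time; "joints": joint angles; "joint_vel": joint speeds; "joint_torque": joint torques, N m; "tool_pos": TCP position; "ee_rot": TCP orientation; "wrist_force": force on the tool from outside, world axes, zero at the start; "moment": the same for the moment, N m; "finger_gap": opening from 0.0 (shut) to 1.0 (fully open).
Only numpy, scipy, OpenCV 4.12 (cv2) and the standard library are available. Lean on these libraries where they do the work, as an engineer would, in place of code of your own. Each camera call takes 0.05 s, during which the arm holds its last target.

TASK

Make up the two service trays on the barber's counter from the stock standing between them: the shave kit in the black three-pocket tray gets the shaving brush, the white balm jar and the blue box of blades; the beard kit in the wooden two-pocket tray gets the amber oil bottle and the pomade tin with the green lid. Stand each thing upright on the floor of a pocket of its own (any pocket of the right tray), let go, and leave the hair clippers, the spray bottle and the comb jar where they are.

Things in the scene. Friction and masses are not known exactly. Their poses are not given: they have to be found in the camera images.
- brush_mid (a point): Shaving brush standing on its handle: red cylindrical handle 44 mm in diameter and 46 mm high, thin steel collar, cream bristle head (at most 42 mm in diameter, rigid) on top; 74 mm tall in all, 60 to 120 g. The handle is best for gripping. Loose. The point is on its upright axis, half-way up; z axis up through its top.
- oil_mid (a point): Amber glass oil bottle, white label, 46 mm in diameter up to 50 mm, then a shoulder and a black cap 29 mm in diameter; 72 mm tall in all, 80 to 150 g. Loose. The point is on its upright axis, half-way up; z axis up through its top.
- balm_mid (a point): White balm jar with white lid and thin grey seam, a cylinder 50 mm in diameter, 62 mm tall, 100 to 190 g. Loose. The point is on its upright axis, half-way up; z axis up through its top.
- pomade_mid (a point): Steel pomade tin with a green lid, a cylinder 50 mm in diameter, 60 mm tall, 85 to 165 g. Loose. The point is on its upright axis, half-way up; z axis up through its top.
- blades_mid (a point): Blue box of razor blades with a yellow band, a rigid upright block 48 mm along its x, 44 mm along its y, 64 mm tall, 55 to 110 g. Loose. The point is on its upright axis, half-way up; z axis up through its top.
- shave_tray: Black tray of the shave kit, fixed to the counter, 258 mm along its x, 90 mm along its y. Three square pockets in a row along its x, each 78 x 78 mm inside, centred at x = -84, 0 and +84 mm, y = 0. Origin: centre of its underside, on the counter; z up. Pocket floors 5 mm above the origin; the 6 mm walls and dividers are 17 mm high above the counter.
- beard_tray: Wooden tray of the beard kit, fixed to the counter, 174 mm along its x, 90 mm along its y. Two square pockets in a row along its x, each 78 x 78 mm inside, centred at x = -42 and +42 mm, y = 0. Origin: centre of its underside, on the counter; z up. Pocket floors 5 mm above the origin; the 6 mm walls and divider are 17 mm high above the counter.
- clippers_mid (a point): Black hair clippers lying on the counter, loose, 155 mm long along its x (blade at +x), 42 mm wide, 40 mm high; a bystander. The point is in the body, 19 mm above the counter.
- spray_mid (a point): White spray bottle with a blue trigger head, loose, 66 mm in diameter, 162 mm tall; a bystander. The point is on its axis, half-way up.
- comb_jar_mid (a point): Clear glass jar with a steel foot holding combs, loose, 78 mm in diameter, 90 mm tall with combs standing out to 140 mm; a bystander. The point is on its axis, 45 mm up.

How it is judged:
At the end, for the whole second after the job is handed in: Brush, balm jar and blade box in the black tray, oil bottle and pomade tin in the wooden tray, one to a pocket: each centre within 20 mm of a pocket centre along both tray axes, at most 5 mm above its height on the pocket floor, leaning under 0.12 rad, at rest (under 20 mm/s) ((x of brush_mid in the frame of shave_tray between -0.104 and -0.064 m or x of brush_mid in the frame of shave_tray between -0.02 and 0.02 m or x of brush_mid in the frame of shave_tray between 0.064 and 0.104 m) and y of brush_mid in the frame of shave_tray between -0.02 and 0.02 m and z of brush_mid in the frame of shave_tray below 0.047 m and angle between each of brush_mid, balm_mid, blades_mid, oil_mid, pomade_mid's own z axis and vertical below 0.12 rad and linear speed of each of brush, balm, blades, oil, pomade below 0.02 m/s and (x of balm_mid in the frame of shave_tray between -0.104 and -0.064 m or x of balm_mid in the frame of shave_tray between -0.02 and 0.02 m or x of balm_mid in the frame of shave_tray between 0.064 and 0.104 m) and y of balm_mid in the frame of shave_tray between -0.02 and 0.02 m and z of balm_mid in the frame of shave_tray below 0.041 m and (x of blades_mid in the frame of shave_tray between -0.104 and -0.064 m or x of blades_mid in the frame of shave_tray between -0.02 and 0.02 m or x of blades_mid in the frame of shave_tray between 0.064 and 0.104 m) and y of blades_mid in the frame of shave_tray between -0.02 and 0.02 m and z of blades_mid in the frame of shave_tray below 0.042 m and (x of oil_mid in the frame of beard_tray between -0.062 and -0.022 m or x of oil_mid in the frame of beard_tray between 0.022 and 0.062 m) and y of oil_mid in the frame of beard_tray between -0.02 and 0.02 m and z of oil_mid in the frame of beard_tray below 0.046 m and (x of pomade_mid in the frame of beard_tray between -0.062 and -0.022 m or x of pomade_mid in the frame of beard_tray between 0.022 and 0.062 m) and y of pomade_mid in the frame of beard_tray between -0.02 and 0.02 m and z of pomade_mid in the frame of beard_tray below 0.04 m); the robot touches nothing.
It fails at once if the hair clippers moved more than 30 mm or tipped over (distance of clippers_mid from where it was at the start of the episode above 0.03 m or angle between clippers_mid's own z axis and vertical above 0.5 rad).
It fails at once if the spray bottle moved more than 30 mm or tipped over (distance of spray_mid from where it was at the start of the episode above 0.03 m or angle between spray_mid's own z axis and vertical above 0.5 rad).
It fails at once if the comb jar moved more than 30 mm or tipped over (distance of comb_jar_mid from where it was at the start of the episode above 0.03 m or angle between comb_jar_mid's own z axis and vertical above 0.5 rad).
It also fails if it takes over 115 s, if anything falls off the work surface, if the arm or the gripper's body presses on something with over 40 N, if the wrist force passes 120 N, or if a joint passes its speed limit or range.

## Working session

There is one attempt and no reset: what is moved stays moved. The work goes in short steps, Python scripts to look and compute and a tool call to move; the robot and the scene stay as the last step left them, time stands still between calls to the robot, and variables do not carry over. Pictures are saved under pics/ and viewed, and the job is handed in when it is done.

Besides the shell and the picture viewer there is one more tool, called after "Call:" as name(argument=value, ...), one argument or row to a line, values as JSON. apply_moves: Moves the arm, as the interface text tells. Its arguments: {"type":"object","properties":{"targets":{"type":"array","items":{"type":"array","items":{"type":"number"}}},"force":{"type":"number"}},"required":["targets"]}

```bash
ls; mkdir -p pics
python3 - <<'E'
from plant import state, eyes, arm, models
import cv2
s=state();print(s)
for n in("scene","top"):
    d=eyes.get_image(n);cv2.imwrite(f"pics/{n}0.png",d["frame"][:,:,::-1]);print(n,d["K"],d["rvec"],d["tvec"])
E
```

```text
pics
{'time_s': 0.0, 'joints': array([-1.24021024,  0.53717868, -0.00442382,  1.53887163,  0.00258732,
        1.06732225, -0.07118326]), 'joint_vel': array([ 0.00057344, -0.00104716,  0.00066494,  0.00135086,  0.00017259,
       -0.000587  ,  0.00065596]), 'joint_torque': array([ 9.57635384e-04, -5.70991838e+01,  9.91091207e-01, -2.51596302e+01,
       -5.62652992e-02,  1.78594625e-02,  1.59417455e-04]), 'tool_pos': array([0.25095955, 0.59886436, 0.20983175]), 'ee_rot': array([-1.55006485,  0.31146309, -0.31110813]), 'wrist_force': array([ 0.27610505,  0.60565379, -0.17624266]), 'moment': array([-0.00960577,  0.03069225, -0.00164857]), 'finger_gap': 0.9978320291219649}
scene [[451.80575266   0.         289.01782102]
 [  0.         451.80575266 211.11122029]
 [  0.           0.           1.        ]] [ 1.80328376  1.66305233 -0.72778865] [-0.03052504 -0.36131144  1.60888444]
top [[456.78923632   0.         282.12390121]
 [  0.         456.78923632 207.40077363]
 [  0.           0.           1.        ]] [ 2.1967315  -2.21430043  0.03581046] [0.01791494 0.60283652 1.13527504]
```

View pics/scene0.png

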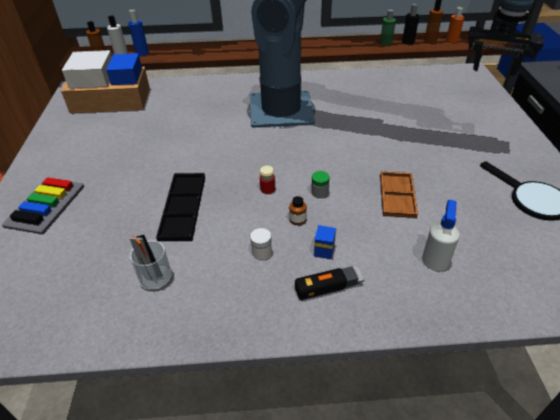

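View pics/top0.png

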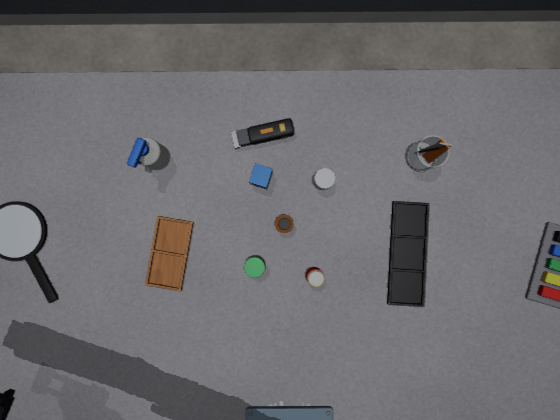

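```bash
cat > h.py <<'E'
import numpy as np, cv2
from plant import state, eyes, arm, models
from scipy.optimize import least_squares
from scipy.spatial.transform import Rotation as R
def cyl(*rz):
    a=np.linspace(0,2*np.pi,48,endpoint=False)
    return np.vstack([np.c_[r*np.cos(a),r*np.sin(a),0*a+z] for r,z in rz])
def box(a,b,z0,z1): return np.array([[sx*a/2,sy*b/2,z] for sx in(-1,1) for sy in(-1,1) for z in(z0,z1)])
M=dict(brush_mid=cyl((.022,0),(.022,.046),(.021,.06),(.015,.074)),oil_mid=cyl((.023,0),(.023,.05),(.0145,.056),(.0145,.072)),
 balm_mid=cyl((.025,0),(.025,.062)),pomade_mid=cyl((.025,0),(.025,.06)),blades_mid=box(.048,.044,0,.064),
 shave_tray=box(.258,.09,0,.017),beard_tray=box(.174,.09,0,.017),clippers_mid=box(.155,.042,0,.04),spray_mid=cyl((.033,0),(.033,.1)),comb_jar_mid=cyl((.039,0),(.039,.09)))
def proj(d,P): return cv2.projectPoints(np.asarray(P,float),d["rvec"],d["tvec"],d["K"],None)[0][:,0]
def unproj(d,uv,z):
    Rm=cv2.Rodrigues(d["rvec"])[0];c=-Rm.T@d["tvec"]
    r=Rm.T@np.linalg.inv(d["K"])@np.array([uv[0],uv[1],1.]);return c+r*(z-c[2])/r[2]
def look(cams=("scene","top")): return {c:eyes.get_image(c) for c in cams}
def hullmask(uv):
    m=np.zeros((420*4,560*4),np.uint8);cv2.fillConvexPoly(m,cv2.convexHull(np.round((uv+.5)*4).astype(np.int32)),1)
    return cv2.resize(m.astype(np.float32),(560,420),interpolation=cv2.INTER_AREA)
E
python3 - <<'E'
from h import *
from scipy.optimize import minimize
D=look()
import pickle
out={}
for n,P in M.items():
    sil={}
    for c in D:
        r=models.silhouettes(c,n)
        if r: sil[c]=r[0]
        print(n,c,[(round(q["conf"],2),list(np.round(q["extent"],1))) for q in r[:2]])
    out[n]={c:(s["region"],s["extent"]) for c,s in sil.items()}
    if "top" not in sil: continue
    m=sil["top"]["region"];v,u=np.nonzero(m)
    p0=unproj(D["top"],(u.mean(),v.mean()),P[:,2].max()*.6)
    flat=len(P)==8
    def pts(q):
        c,s=np.cos(q[2]),np.sin(q[2]);return np.c_[P[:,0]*c-P[:,1]*s+q[0],P[:,0]*s+P[:,1]*c+q[1],P[:,2]]
    def cost(q,cs):
        t=0
        for c in cs:
            a=hullmask(proj(D[c],pts(q)));b=sil[c]["region"].astype(np.float32)
            t+=1-np.minimum(a,b).sum()/np.maximum(a,b).sum()
        return t
    for cs in (["top"],["scene"],["top","scene"]):
        if any(c not in sil for c in cs): continue
        best=None
        for y in (np.arange(-90,90,15 ) if flat else [0]):
            y=np.radians(y); q0=np.array([*p0[:2],y]); k=cost(q0,cs)
            if best is None or k<best[0]: best=(k,q0)
        q0=best[1]; sx=np.array([q0+d for d in ([0,0,0],[.01,0,0],[0,.01,0],[0,0,.2])])
        r=minimize(cost,q0,args=(cs,),method="Nelder-Mead",options=dict(initial_simplex=sx,xatol=1e-4,fatol=1e-4))
        print("  ",cs,np.round(r.x[:2],4),round(np.degrees(r.x[2]),1) if flat else "",round(r.fun,3))
pickle.dump(out,open("sil.pkl","wb"))
E
```

```text
brush_mid scene [(0.73, [np.float64(259.7), np.float64(165.9), np.float64(16.3), np.float64(27.9)]), (0.63, [np.float64(381.9), np.float64(167.8), np.float64(38.0), np.float64(50.2)])]
brush_mid top [(0.58, [np.float64(305.9), np.float64(269.1), np.float64(21.2), np.float64(18.2)])]
   ['top'] [ 0.4328 -0.0645]  0.074
   ['scene'] [ 0.4298 -0.0635]  0.05
   ['top', 'scene'] [ 0.432  -0.0641]  0.157
oil_mid scene [(0.67, [np.float64(292.0), np.float64(196.8), np.float64(16.5), np.float64(30.1)])]
oil_mid top [(0.76, [np.float64(278.5), np.float64(214.4), np.float64(14.8), np.float64(19.3)])]
   ['top'] [0.5636 0.0097]  0.054
   ['scene'] [0.5628 0.0115]  0.089
   ['top', 'scene'] [0.5638 0.0103]  0.153
balm_mid scene [(0.88, [np.float64(250.3), np.float64(229.6), np.float64(21.3), np.float64(29.7)]), (0.27, [np.float64(312.8), np.float64(175.6), np.float64(17.0), np.float64(21.8)])]
balm_mid top [(0.67, [np.float64(313.2), np.float64(167.0), np.float64(21.5), np.float64(24.5)]), (0.19, [np.float64(247.4), np.float64(165.3), np.float64(25.6), np.float64(25.4)])]
   ['top'] [ 0.6727 -0.
[... 2093 characters left out ...]
2, [np.float64(424.8), np.float64(201.1), np.float64(35.9), np.float64(72.8)])]
spray_mid top [(0.74, [np.float64(126.8), np.float64(135.9), np.float64(44.9), np.float64(33.3)]), (0.56, [np.float64(314.2), np.float64(168.4), np.float64(22.1), np.float64(22.7)])]
   ['top'] [0.7342 0.3296]  0.115
   ['scene'] [0.7284 0.332 ]  0.179
   ['top', 'scene'] [0.7332 0.3294]  0.327
comb_jar_mid scene [(0.87, [np.float64(129.9), np.float64(236.1), np.float64(42.9), np.float64(58.0)])]
comb_jar_mid top [(0.62, [np.float64(405.5), np.float64(135.8), np.float64(43.9), np.float64(36.3)])]
   ['top'] [ 0.7283 -0.3401]  0.046
   ['scene'] [ 0.7274 -0.3405]  0.103
   ['top', 'scene'] [ 0.7284 -0.3402]  0.153
```

```bash
cat >> h.py <<'E'
def go(x,y,z,jaw=None):
    """print shift (mm) in tool axes, turn deg so that the jaw axis points along world angle jaw (mod 180)"""
    s=state();T=R.from_rotvec(s["ee_rot"]);A=T.as_matrix()
    d=A.T@(np.array([x,y,z])-s["tool_pos"])*1000
    t=0
    if jaw is not None:
        best=min(range(-1800,1800),key=lambda k:(lambda v:-abs(v[0]*np.cos(np.radians(jaw))+v[1]*np.sin(np.radians(jaw)))+1e-6*abs(k))((T*R.from_rotvec([0,np.radians(k/10),0])).as_matrix()[:,2]))
        t=best/10
    print("shift",np.round(d,1),"turn",t,"pos",np.round(s["tool_pos"],4),"y",np.round(A[:,1],3),"jaw",round(np.degrees(np.arctan2(A[1,2],A[0,2])),1),"xdir",round(np.degrees(np.arctan2(A[1,0],A[0,0])),1),"j7",round(s["joints"][6],2),"gap",round(s["finger_gap"],3),"t",round(s["time_s"],1),"F",np.round(s["wrist_force"],1))
E
python3 -c "
from h import *
go(.4585,.0815,.14,79.6)"
```

```text
shift [ 391.4   70.7 -397.6] turn -12.3 pos [0.2512 0.5995 0.2107] y [ 0. -0. -1.] jaw 67.3 xdir -22.7 j7 -0.07 gap 0.998 t 1.2 F [ 0.5 -0.2 -0.3]
```

Call:
apply_moves(
  targets=[
    [40, 0, -40, -6, 0.1],
    [80, 0, -80, -12, 0.1],
    [120, 10, -120, -12, 0.1],
    [155, 20, -158, -12, 0.1],
    [190, 30, -193, -12, 0.1],
  ],
  force=25,
)

```text
time_s: 1.7
tool_pos: [0.3439, 0.3678, 0.1853]
ee_rot: [-1.565, 0.147, -0.148]
wrist_force: [1.0, -0.6, -0.6]
finger_gap: 0.9
```

```bash
python3 -c "
from h import *
go(.4585,.0815,.1,79.6)"
```

```text
shift [ 165.8   85.2 -260. ] turn -0.3 pos [0.3439 0.3678 0.1853] y [ 0.001  0.001 -1.   ] jaw 79.3 xdir -10.7 j7 0.47 gap 0.9 t 1.7 F [ 1.  -0.6 -0.6]
```

Call:
apply_moves(
  targets=[
    [30, 15, -38, 0, 0.1],
    [60, 30, -85, 0, 0.1],
    [90, 45, -130, 0, 0.1],
    [120, 60, -175, 0, 0.1],
    [140, 70, -215, 0, 0.1],
  ],
)

```text
time_s: 2.2
tool_pos: [0.4371, 0.1456, 0.1193]
ee_rot: [-1.564, 0.145, -0.148]
wrist_force: [0.1, 0.6, 0.1]
finger_gap: 0.9
```

```bash
python3 -c "
from h import *
go(.4585,.0815,.1,79.6)"
```

```text
shift [ 32.9  19.3 -59.1] turn -0.3 pos [0.4371 0.1456 0.1193] y [ 0.002  0.001 -1.   ] jaw 79.3 xdir -10.7 j7 1.01 gap 0.9 t 2.2 F [0.1 0.6 0.1]
```

Call:
apply_moves(
  targets=[
    [20, 12, -40, 0, 0.1],
    [33, 19, -59, 0, 0.1],
    [33, 19, -59, 0, 0.1],
    [33, 50, -59, 0, 0.1],
    [33, 75, -59, 0, 0.1],
  ],
)

```text
time_s: 2.7
tool_pos: [0.4593, 0.083, 0.0441]
ee_rot: [-1.563, 0.143, -0.149]
wrist_force: [-0.7, 0.6, -0.8]
finger_gap: 0.903
```

```bash
python3 -c "
from h import *
go(.4585,.0815,.022,79.6)"
```

```text
shift [-0.6 22.1 -1.8] turn -0.2 pos [0.4593 0.083  0.0441] y [ 0.004  0.003 -1.   ] jaw 79.3 xdir -10.7 j7 1.18 gap 0.903 t 2.7 F [-0.7  0.6 -0.8]
```

Call:
apply_moves(
  targets=[
    [-0.5, 22, -1.5, 0, 0.1],
    [-0.5, 22, -1.5, 0, 0.6],
    [-0.5, 22, -1.5, 0, 0.6],
    [-0.5, 22, -1.5, 0, 0.6],
    [-0.5, 22, -1.5, 0, 0.6],
  ],
)

```text
time_s: 3.2
tool_pos: [0.4595, 0.0821, 0.0232]
ee_rot: [-1.562, 0.141, -0.15]
wrist_force: [0.9, 0.8, 0.2]
finger_gap: 0.561
```

```bash
python3 -c "
from h import *
a=np.radians(-10.5);print(.491+.042*np.cos(a),.297+.042*np.sin(a),.491-.042*np.cos(a),.297-.042*np.sin(a))
go(.4585,.0815,.022,79.6)"
```

```text
0.5322967061176861 0.2893461079293298 0.4497032938823139 0.3046538920706702
shift [-0.9  1.2 -0.8] turn -0.2 pos [0.4595 0.0821 0.0232] y [ 0.006  0.003 -1.   ] jaw 79.3 xdir -10.7 j7 1.19 gap 0.561 t 3.2 F [0.9 0.8 0.2]
```

Call:
apply_moves(
  targets=[
    [0, -5, 0, 0, 0.7],
    [0, -40, 0, 0, 0.7],
    [0, -80, 0, 0, 0.7],
    [0, -100, 20, 0, 0.7],
    [0, -100, 60, 0, 0.7],
  ],
)

```text
time_s: 3.7
tool_pos: [0.4723, 0.1389, 0.1273]
ee_rot: [-1.561, 0.142, -0.159]
wrist_force: [0.5, 0.4, -1.2]
finger_gap: 0.556
```

```bash
python3 -c "
from h import *
go(.450,.305,.1,79.6)"
```

```text
shift [-53.9  27.7 158.6] turn -0.6 pos [0.4723 0.1389 0.1273] y [ 0.012  0.004 -1.   ] jaw 79.0 xdir -11.0 j7 1.05 gap 0.556 t 3.7 F [ 0.5  0.4 -1.2]
```

Call:
apply_moves(
  targets=[
    [-15, 0, 42, 0, 0.7],
    [-30, 8, 85, 0, 0.7],
    [-43, 18, 125, 0, 0.7],
    [-54, 27, 158, 0, 0.7],
    [-54, 27, 158, 0, 0.7],
  ],
)

```text
time_s: 4.2
tool_pos: [0.4472, 0.3105, 0.1005]
ee_rot: [-1.558, 0.137, -0.152]
wrist_force: [-0.3, -0.4, -1.8]
finger_gap: 0.558
```

```bash
python3 -c "
from h import *
go(.450,.305,.029,79.6)"
```

```text
shift [ 3.1 71.5 -5.5] turn -0.1 pos [0.4472 0.3105 0.1005] y [ 0.011  0.007 -1.   ] jaw 79.5 xdir -10.5 j7 0.73 gap 0.558 t 4.2 F [-0.3 -0.4 -1.8]
```

Call:
apply_moves(
  targets=[
    [3, 0, -5, 0, 0.7],
    [3, 25, -5, 0, 0.7],
    [3, 50, -5, 0, 0.7],
    [3, 68, -5, 0, 0.7],
    [3, 71, -5, 0, 0.7],
  ],
)

```text
time_s: 4.7
tool_pos: [0.4495, 0.3029, 0.0283]
ee_rot: [-1.561, 0.14, -0.152]
wrist_force: [-0.7, -0.6, -1.6]
finger_gap: 0.557
```

```bash
python3 -c "
from h import *
go(.450,.305,.028,79.6)
D=look(('top','scene'))
for c in D: cv2.imwrite('pics/a_%s.png'%c,D[c]['frame'][:,:,::-1])
i=np.hstack([cv2.resize(D['top']['frame'][190:320,100:280],None,fx=2.2,fy=2.2),cv2.resize(D['scene']['frame'][110:240,330:510],None,fx=2.2,fy=2.2)]);cv2.imwrite('pics/a.png',i[:,:,::-1])"
```

```text
shift [0.1 0.3 2.2] turn -0.2 pos [0.4495 0.3029 0.0283] y [ 0.008  0.004 -1.   ] jaw 79.3 xdir -10.7 j7 0.75 gap 0.557 t 4.7 F [-0.7 -0.6 -1.6]
```

View pics/a.png

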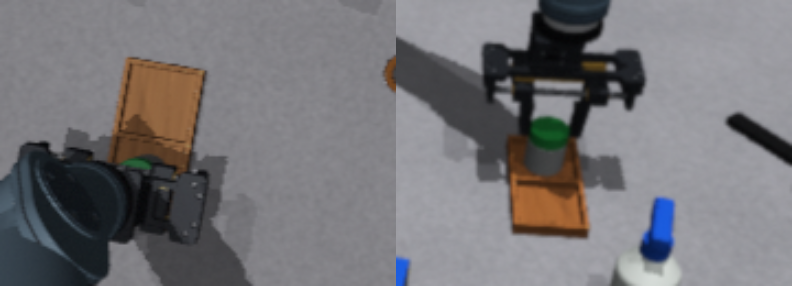

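The picture shows the green-lidded tin held inside the near wooden pocket (scene crop about 548,150) with the fingers above the walls. Releasing.

Call:
apply_moves(
  targets=[
    [0, 0, 2, 0, 0.2],
    [0, 0, 2, 0, 0.2],
    [0, 0, 2, 0, 0.2],
    [0, -30, 2, 0, 0.2],
    [0, -70, 2, 0, 0.2],
  ],
)

```text
time_s: 5.3
tool_pos: [0.4489, 0.3049, 0.0996]
ee_rot: [-1.561, 0.14, -0.151]
wrist_force: [0.1, 0.1, 0.8]
finger_gap: 0.798
```

```bash
python3 -c "
from h import *
go(.5635,.0105,.12,79.6)"
```

```text
shift [ 167.1  -20.6 -268.1] turn -0.2 pos [0.4489 0.3049 0.0996] y [ 0.008  0.004 -1.   ] jaw 79.4 xdir -10.6 j7 0.74 gap 0.798 t 5.3 F [0.1 0.1 0.8]
```

Call:
apply_moves(
  targets=[
    [25, -15, -40, 0, 0.1],
    [50, -20, -80, 0, 0.1],
    [77, -20, -125, 0, 0.1],
    [104, -20, -168, 0, 0.1],
    [130, -20, -210, 0, 0.1],
  ],
)

```text
time_s: 5.8
tool_pos: [0.5376, 0.0752, 0.1203]
ee_rot: [-1.561, 0.138, -0.152]
wrist_force: [1.3, -0.0, 0.0]
finger_gap: 0.904
```

```bash
python3 -c "
from h import *
go(.5635,.0105,.1,79.6)"
```

```text
shift [ 37.2  20.2 -58.9] turn -0.2 pos [0.5376 0.0752 0.1203] y [ 0.009  0.004 -1.   ] jaw 79.4 xdir -10.6 j7 1.22 gap 0.904 t 5.8 F [ 1.3 -0.   0. ]
```

Call:
apply_moves(
  targets=[
    [22, 10, -40, 0, 0.1],
    [37, 20, -59, 0, 0.1],
    [37, 20, -59, 0, 0.1],
    [37, 50, -59, 0, 0.1],
    [37, 80, -59, 0, 0.1],
  ],
)

```text
time_s: 6.3
tool_pos: [0.5648, 0.0123, 0.0407]
ee_rot: [-1.559, 0.135, -0.153]
wrist_force: [0.6, 0.7, -0.1]
finger_gap: 0.902
```

```bash
python3 -c "
from h import *
go(.5635,.0105,.022,79.6)"
```

```text
shift [-1.2 18.7 -2.2] turn -0.1 pos [0.5648 0.0123 0.0407] y [ 0.012  0.006 -1.   ] jaw 79.5 xdir -10.5 j7 1.36 gap 0.902 t 6.3 F [ 0.6  0.7 -0.1]
```

Call:
apply_moves(
  targets=[
    [-1, 19, -2, 0, 0.1],
    [-1, 19, -2, 0, 0.6],
    [-1, 19, -2, 0, 0.7],
    [-1, 19, -2, 0, 0.7],
    [-1, 19, -2, 0, 0.7],
  ],
)

```text
time_s: 6.8
tool_pos: [0.5647, 0.011, 0.0231]
ee_rot: [-1.559, 0.133, -0.155]
wrist_force: [-0.5, -0.4, -0.2]
finger_gap: 0.563
```

Call:
apply_moves(
  targets=[
    [0, -5, 0, 0, 0.7],
    [0, -35, 0, 0, 0.7],
    [0, -75, 0, 0, 0.7],
    [0, -105, 0, 0, 0.7],
    [0, -105, 0, 0, 0.7],
  ],
)

```text
time_s: 7.3
tool_pos: [0.5667, 0.0104, 0.1332]
ee_rot: [-1.557, 0.127, -0.162]
wrist_force: [0.1, -0.6, 0.7]
finger_gap: 0.299
```

```bash
python3 -c "
from h import *
go(.532,.289,.12,79.6)"
```

```text
shift [-85.4  14.3 267.4] turn -0.1 pos [0.5667 0.0104 0.1332] y [ 0.023  0.007 -1.   ] jaw 79.5 xdir -10.6 j7 1.35 gap 0.299 t 7.3 F [ 0.1 -0.6  0.7]
```

```bash
python3 -c "
from h import *
D=look(('top','scene'))
i=np.hstack([cv2.resize(D['top']['frame'][120:300,130:340],None,fx=1.8,fy=1.8),cv2.resize(D['scene']['frame'][110:290,220:430],None,fx=1.8,fy=1.8)]);cv2.imwrite('pics/b.png',i[:,:,::-1])"
```

```text
(no output)
```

View pics/b.png

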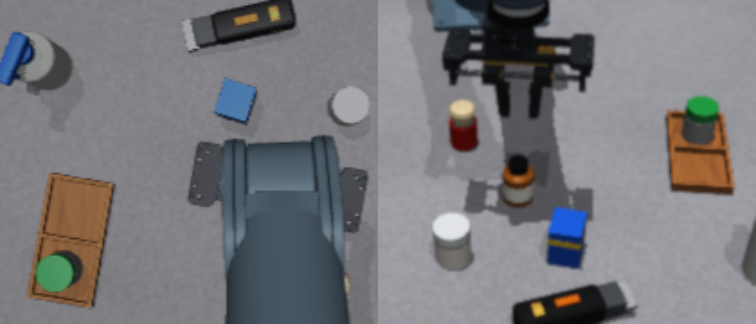

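The pomade stands in its pocket (crop 55,272). The oil bottle is still upright on the counter (518,185), because I lifted before the fingers had finished closing. I'll re-measure it.

```bash
cat >> h.py <<'E'
from scipy.optimize import minimize
def fit(D,n,p0,cs=("scene","top"),yaw=0.):
    P=M[n]; reg={}
    for c in cs:
        best=None
        for r in models.silhouettes(c,n):
            e=r["extent"];u=proj(D[c],[[*p0,P[:,2].max()/2]])[0]
            dd=np.hypot(e[0]+e[2]/2-u[0],e[1]+e[3]/2-u[1])
            if dd<25 and (best is None or r["conf"]>best["conf"]): best=r
        if best: reg[c]=best["region"].astype(np.float32)
    flat=len(P)==8
    def pts(q):
        c,s=np.cos(q[2]),np.sin(q[2]);return np.c_[P[:,0]*c-P[:,1]*s+q[0],P[:,0]*s+P[:,1]*c+q[1],P[:,2]]
    for ks in [[c] for c in reg]:
        def cost(q): 
            t=0
            for c in ks:
                a=hullmask(proj(D[c],pts(q)));b=reg[c];t+=1-np.minimum(a,b).sum()/np.maximum(a,b).sum()
            return t
        q0=np.array([*p0,yaw]);sx=np.array([q0+d for d in ([0,0,0],[.01,0,0],[0,.01,0],[0,0,.2])])
        r=minimize(cost,q0,method="Nelder-Mead",options=dict(initial_simplex=sx,xatol=1e-4,fatol=1e-4))
        print(n,ks,np.round(r.x[:2],4),round(np.degrees(r.x[2]),1) if flat else "",round(r.fun,3))
E
python3 -c "
from h import *
D=look()
fit(D,'oil_mid',(.564,.01))
fit(D,'pomade_mid',(.45,.304))
go(.5635,.0105,.1,79.6)"
```

```text
oil_mid ['scene'] [0.5617 0.01  ]  0.056
pomade_mid ['scene'] [0.4457 0.3088]  0.09
pomade_mid ['top'] [0.4517 0.3066]  0.061
shift [ 0.6 27.1  0.1] turn -0.1 pos [0.5626 0.0103 0.1271] y [ 0.012  0.006 -1.   ] jaw 79.5 xdir -10.5 j7 1.35 gap 0.3 t 7.7 F [-0.1 -0.4  1. ]
```

Call:
apply_moves(
  targets=[
    [0, 0, 0, 0, 0.1],
    [0, 10, 0, 0, 0.1],
    [0, 20, 0, 0, 0.1],
    [0, 20, 0, 0, 0.1],
    [0, 20, 0, 0, 0.1],
  ],
)

```text
time_s: 8.2
tool_pos: [0.5624, 0.0104, 0.1065]
ee_rot: [-1.559, 0.136, -0.152]
wrist_force: [0.2, 0.1, 0.5]
finger_gap: 0.731
```

Call:
apply_moves(
  targets=[
    [0, 10, 0, 0, 0.1],
    [0, 40, 0, 0, 0.1],
    [0, 70, 0, 0, 0.1],
    [0, 88, 0, 0, 0.1],
    [0, 88, 0, 0, 0.1],
  ],
)

```text
time_s: 8.7
tool_pos: [0.5611, 0.0108, 0.0158]
ee_rot: [-1.56, 0.139, -0.149]
wrist_force: [-0.7, 0.1, 0.9]
finger_gap: 0.901
```

```bash
python3 -c "
from h import *
go(.563,.0105,.019,79.6)"
```

```text
shift [ 1.9 -3.1  0. ] turn -0.1 pos [0.5611 0.0108 0.0158] y [ 0.006  0.005 -1.   ] jaw 79.5 xdir -10.5 j7 1.37 gap 0.901 t 8.7 F [-0.7  0.1  0.9]
```

Call:
apply_moves(
  targets=[
    [2, -3, 0, 0, 0.3],
    [2, -3, 0, 0, 0.8],
    [2, -3, 0, 0, 0.8],
    [2, -3, 0, 0, 0.8],
    [2, -3, 0, 0, 0.8],
  ],
)

```text
time_s: 9.2
tool_pos: [0.5636, 0.0102, 0.0195]
ee_rot: [-1.56, 0.139, -0.15]
wrist_force: [0.4, -1.4, 3.5]
finger_gap: 0.493
```

Call:
apply_moves(
  targets=[
    [0, 0, 0, 0, 0.8],
    [0, 0, 0, 0, 0.8],
    [0, 0, 0, 0, 0.8],
  ],
)

```text
time_s: 9.5
tool_pos: [0.5636, 0.0102, 0.0196]
ee_rot: [-1.56, 0.138, -0.15]
wrist_force: [-0.3, -0.9, 1.0]
finger_gap: 0.489
```

```bash
python3 -c "
from h import *
D=look(('top','scene'))
i=cv2.resize(D['scene']['frame'][140:250,240:360],None,fx=5,fy=5,interpolation=cv2.INTER_CUBIC);cv2.imwrite('pics/c.png',i[:,:,::-1])
print(state()['finger_gap'])
i=cv2.resize(D['top']['frame'][150:290,220:340],None,fx=4,fy=4,interpolation=cv2.INTER_CUBIC);cv2.imwrite('pics/c2.png',i[:,:,::-1])"
```

```text
0.48906567704453346
```

View pics/c.png

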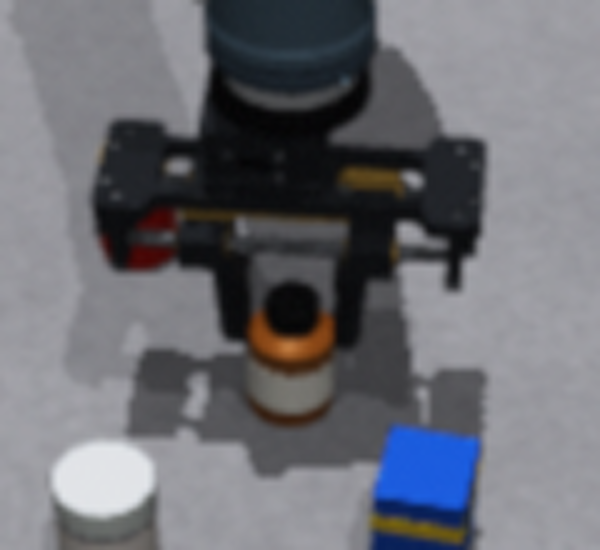

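```bash
python3 -c "
from h import *
D=look()
t=state()['tool_pos'];print(t)
for c,o,s in (('scene',(240,140),5),('top',(220,150),4)):
    print(c,(proj(D[c],[t,t+[0,0,.019],[.563,.0105,0],[.563,.0105,.072],[.5726,.0105,0]])-o)*s)
fit(D,'oil_mid',(.564,.01))
r=models.silhouettes('scene','oil_mid');print([(q['conf'],q['extent']) for q in r])
"
```

```text
[0.56364741 0.01016768 0.01956999]
scene [[287.90886878 373.34148097]
 [288.01581389 346.95541119]
 [288.31403952 399.03145131]
 [288.74460188 298.19429662]
 [289.95461405 411.70774988]]
top [[253.75162453 292.37609993]
 [253.85189955 292.44908364]
 [253.13357684 293.33390432]
 [253.48418354 293.68276883]
 [253.01113562 278.11983754]]
oil_mid ['scene'] [0.563  0.0109]  0.08
[(0.55, [290.8, 194.3, 19.4, 31.1])]
```

View pics/c2.png

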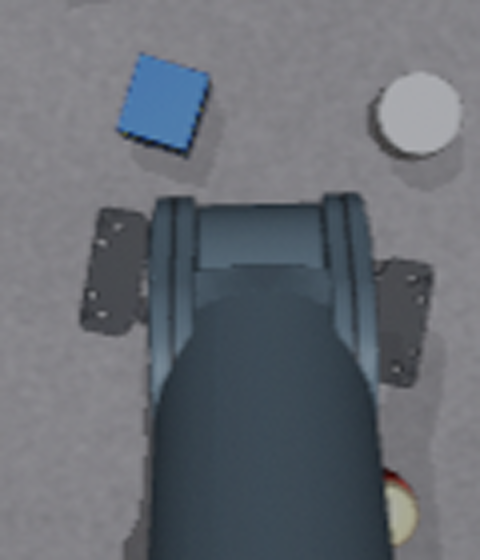

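```bash
python3 -c "
from h import *
i=cv2.imread('pics/a_scene.png')
D=look()
jaw=np.radians(79.4);j=np.array([np.cos(jaw),np.sin(jaw),0])
def draw(i,t,w,name,x0,y0):
    i=cv2.resize(i[y0:y0+100,x0:x0+130],None,fx=6,fy=6,interpolation=cv2.INTER_CUBIC)
    for s in(-1,1):
        for k in (0,.019,.04):
            p=(proj(D['scene'],[t+s*j*(w/2)+[0,0,k]])[0]-(x0,y0)+.5)*6
            cv2.circle(i,tuple(int(v) for v in p),3,(0,255,0),-1)
    cv2.imwrite(name,i)
draw(i,np.array([.4495,.3029,.0283]),.05+.012,'pics/d1.png',335,130)
draw(D['scene']['frame'][:,:,::-1].copy(),state()['tool_pos'],.046+.012,'pics/d2.png',235,150)
"
```

```text
(no output)
```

View pics/d1.png

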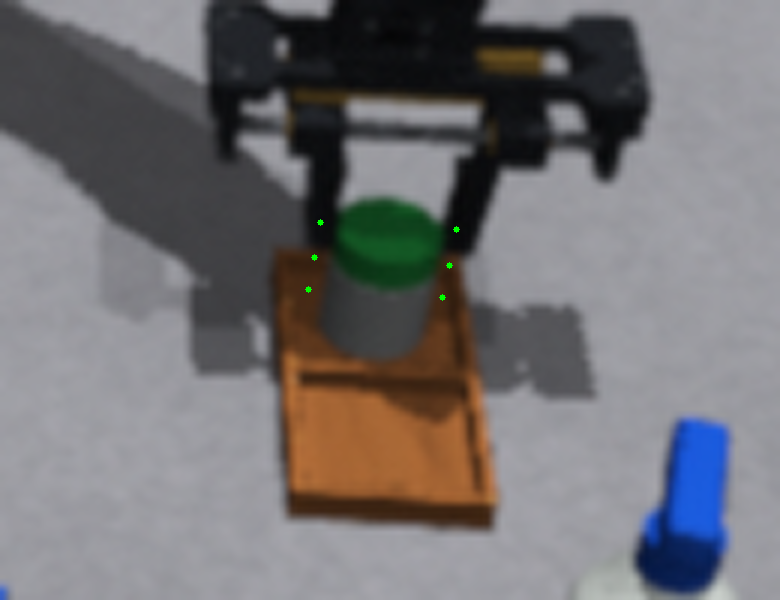

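View pics/d2.png

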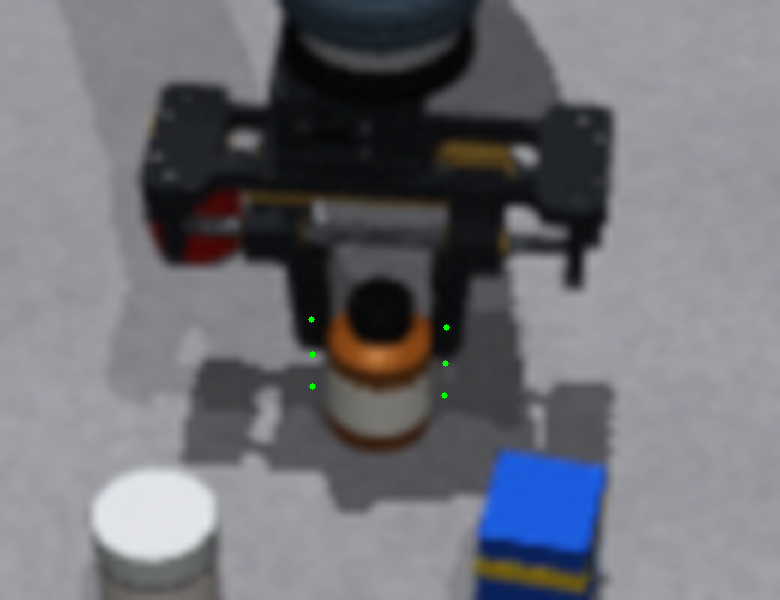

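Both pictures show the visible fingertips about 20 mm above the reported TCP (crop row 345, where 386 is expected). The pads are therefore pinching the oil bottle's shoulder. I'll open, go lower and re-grip.

Call:
apply_moves(
  targets=[
    [0, 0, 0, 0, 0.2],
    [0, 0, 0, 0, 0.2],
    [0, 0, 0, 0, 0.2],
    [0, 8, 0, 0, 0.2],
    [0, 14, 0, 0, 0.2],
  ],
)

```text
time_s: 10.45
tool_pos: [0.5635, 0.0103, 0.0048]
ee_rot: [-1.56, 0.139, -0.149]
wrist_force: [-1.0, -0.5, 0.4]
finger_gap: 0.8
```

Call:
apply_moves(
  targets=[
    [0, 0, 0, 0, 0.3],
    [0, 0, 0, 0, 0.8],
    [0, 0, 0, 0, 0.8],
    [0, 0, 0, 0, 0.8],
    [0, 0, 0, 0, 0.8],
  ],
)

```text
time_s: 10.95
tool_pos: [0.5636, 0.0103, 0.0049]
ee_rot: [-1.56, 0.139, -0.15]
wrist_force: [-0.4, -0.5, -1.1]
finger_gap: 0.513
```

Call:
apply_moves(
  targets=[
    [0, 0, 0, 0, 0.8],
    [0, 0, 0, 0, 0.8],
    [0, 0, 0, 0, 0.8],
  ],
)

```text
time_s: 11.25
tool_pos: [0.5635, 0.0103, 0.0049]
ee_rot: [-1.56, 0.139, -0.149]
wrist_force: [-0.6, -1.1, -2.0]
finger_gap: 0.513
```

```bash
python3 -c "
from h import *
D=look()
i=cv2.resize(D['scene']['frame'][150:250,235:365],None,fx=6,fy=6,interpolation=cv2.INTER_CUBIC);cv2.imwrite('pics/e.png',i[:,:,::-1])
go(.563,.0105,.019,79.6)
"
```

```text
shift [ -0.4 -14.1   0.2] turn -0.1 pos [0.5635 0.0103 0.0049] y [ 0.007  0.005 -1.   ] jaw 79.5 xdir -10.5 j7 1.37 gap 0.513 t 11.3 F [ 0.   0.4 -1.4]
```

View pics/e.png

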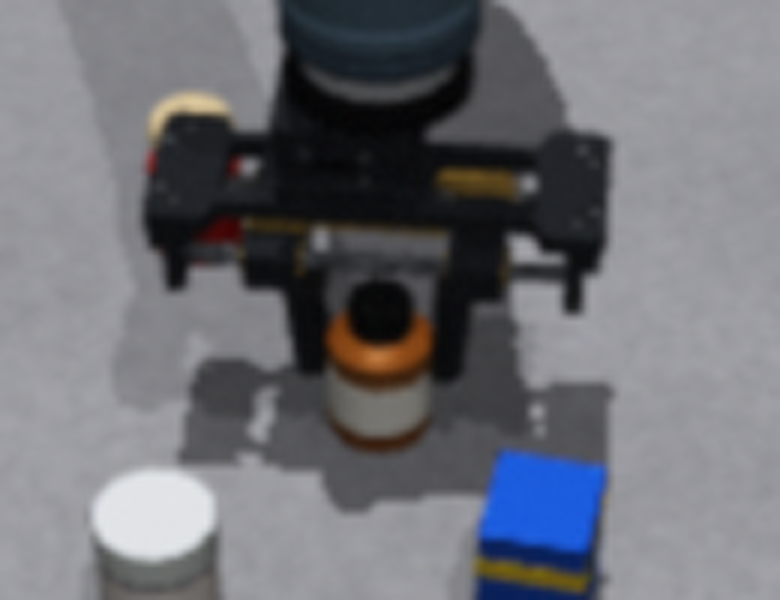

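The gap is now 45 mm, a body-width grip. Lifting.

Call:
apply_moves(
  targets=[
    [0, -5, 0, 0, 0.8],
    [0, -30, 0, 0, 0.8],
    [0, -65, 0, 0, 0.8],
    [0, -100, 0, 0, 0.8],
    [0, -100, 0, 0, 0.8],
  ],
)

```text
time_s: 11.85
tool_pos: [0.5663, 0.0098, 0.1097]
ee_rot: [-1.559, 0.132, -0.156]
wrist_force: [-0.0, 0.2, -1.9]
finger_gap: 0.512
```

```bash
python3 -c "
from h import *
go(.532,.289,.115,79.6)
"
```

```text
shift [-84.7  -4.2 268.2] turn -0.1 pos [0.5663 0.0098 0.1097] y [ 0.016  0.006 -1.   ] jaw 79.5 xdir -10.5 j7 1.36 gap 0.512 t 11.8 F [-0.   0.2 -1.9]
```

Call:
apply_moves(
  targets=[
    [-15, 0, 45, 0, 0.8],
    [-30, 0, 92, 0, 0.8],
    [-45, 0, 138, 0, 0.8],
    [-60, 0, 185, 0, 0.8],
    [-72, 0, 228, 0, 0.8],
  ],
)

```text
time_s: 12.35
tool_pos: [0.5359, 0.2495, 0.1101]
ee_rot: [-1.559, 0.132, -0.155]
wrist_force: [1.6, 0.2, -1.3]
finger_gap: 0.515
```

```bash
python3 -c "
from h import *
go(.532,.289,.1,79.6)
"
```

```text
shift [-11.1  10.3  38. ] turn -0.1 pos [0.5359 0.2495 0.1101] y [ 0.015  0.006 -1.   ] jaw 79.5 xdir -10.5 j7 0.92 gap 0.515 t 12.3 F [ 1.6  0.2 -1.3]
```

Call:
apply_moves(
  targets=[
    [-11, 0, 38, 0, 0.8],
    [-11, 10, 38, 0, 0.8],
    [-11, 45, 38, 0, 0.8],
    [-11, 80, 38, 0, 0.8],
    [-11, 90, 38, 0, 0.8],
  ],
)

```text
time_s: 12.85
tool_pos: [0.5305, 0.2873, 0.0164]
ee_rot: [-1.563, 0.137, -0.151]
wrist_force: [-0.5, -0.5, -1.2]
finger_gap: 0.51
```

```bash
python3 -c "
from h import *
go(.532,.289,.011,79.6)
D=look()
i=cv2.resize(D['scene']['frame'][130:230,335:465],None,fx=6,fy=6,interpolation=cv2.INTER_CUBIC);cv2.imwrite('pics/f.png',i[:,:,::-1])
"
```

```text
shift [1.1 5.4 1.9] turn -0.1 pos [0.5305 0.2873 0.0164] y [ 0.009  0.002 -1.   ] jaw 79.5 xdir -10.5 j7 0.87 gap 0.51 t 12.8 F [-0.5 -0.5 -1.2]
```

View pics/f.png

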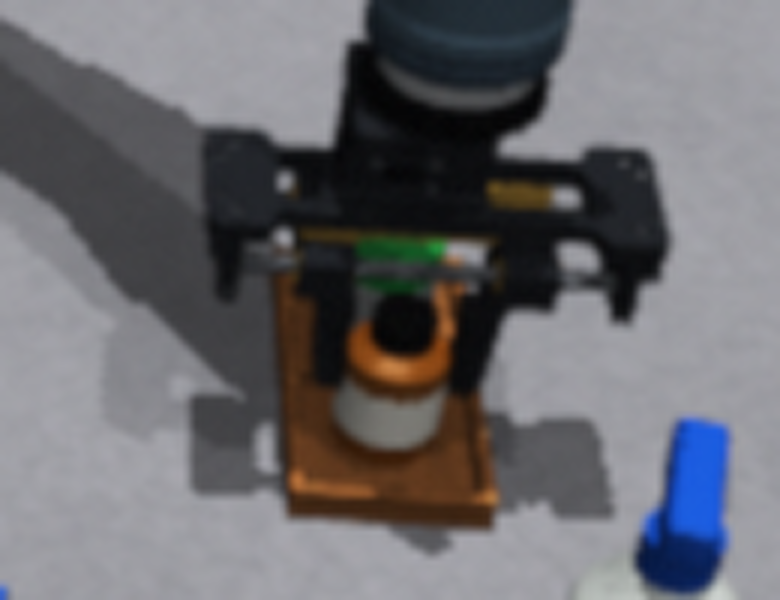

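The oil bottle is over the far wooden pocket (crop 395,400), upright, with the fingers above the walls. Lowering the last 6 mm and releasing.

Call:
apply_moves(
  targets=[
    [1, 3, 1, 0, 0.8],
    [1, 6, 1, 0, 0.8],
    [1, 6, 1, 0, 0.8],
  ],
)

```text
time_s: 13.25
tool_pos: [0.5338, 0.2892, 0.0134]
ee_rot: [-1.56, 0.134, -0.154]
wrist_force: [0.3, -0.6, -1.5]
finger_gap: 0.514
```

Call:
apply_moves(
  targets=[
    [0, 0, 0, 0, 0.2],
    [0, 0, 0, 0, 0.2],
    [0, 0, 0, 0, 0.2],
    [0, -25, 0, 0, 0.2],
    [0, -60, 0, 0, 0.2],
  ],
)

```text
time_s: 13.75
tool_pos: [0.5316, 0.2882, 0.0726]
ee_rot: [-1.563, 0.137, -0.151]
wrist_force: [1.2, 0.9, -0.2]
finger_gap: 0.8
```

Call:
apply_moves(
  targets=[
    [0, -30, -10, 0, 0.2],
    [0, -45, -55, 2, 0.2],
    [0, -45, -100, 4, 0.2],
    [0, -45, -145, 7, 0.2],
    [0, -45, -185, 7, 0.2],
  ],
)

```text
time_s: 14.25
tool_pos: [0.4971, 0.1041, 0.1174]
ee_rot: [-1.553, 0.233, -0.249]
wrist_force: [0.6, -0.7, -0.6]
finger_gap: 0.801
```

```bash
python3 -c "
from h import *
go(.432,-.064,.11,86.3)
"
```

```text
shift [ -11.2    6.4 -179.9] turn -13.9 pos [0.4971 0.1041 0.1174] y [ 0.01   0.002 -1.   ] jaw 72.4 xdir -17.6 j7 1.04 gap 0.801 t 14.2 F [ 0.6 -0.7 -0.6]
```

```bash
python3 -c "
from h import *
go(.679,.065,.11,72)
D=look()
fit(D,'oil_mid',(.532,.289))
i=cv2.resize(D['scene']['frame'][130:230,335:465],None,fx=6,fy=6,interpolation=cv2.INTER_CUBIC);cv2.imwrite('pics/g.png',i[:,:,::-1])
"
```

```text
shift [185.2   9.2  17.8] turn 0.3 pos [0.4971 0.1041 0.1174] y [ 0.01   0.002 -1.   ] jaw 72.4 xdir -17.6 j7 1.04 gap 0.801 t 14.2 F [ 0.6 -0.7 -0.6]
oil_mid ['scene'] [0.5275 0.2925]  0.099
oil_mid ['top'] [0.5335 0.2895]  0.096
```

View pics/g.png

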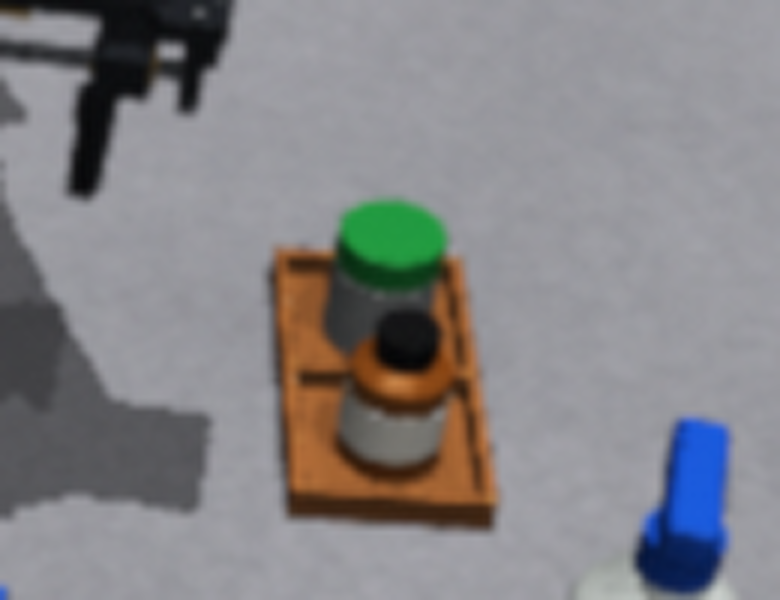

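The tin (crop 390,280) and the oil bottle (400,390) both stand upright, one to a pocket. Next is the blade box.

Call:
apply_moves(
  targets=[
    [40, 0, 4, 0, 0.1],
    [85, 0, 9, 0, 0.1],
    [130, 0, 13, 0, 0.1],
    [170, 5, 17, 0, 0.1],
    [185, 5, 18, 0, 0.1],
  ],
)

```text
time_s: 14.95
tool_pos: [0.683, 0.0676, 0.1134]
ee_rot: [-1.553, 0.231, -0.25]
wrist_force: [0.1, 0.1, 0.2]
finger_gap: 0.902
```

```bash
python3 -c "
from h import *
go(.679,.065,.008,72)
"
```

```text
shift [ -4.1 105.3  -4.4] turn 0.4 pos [0.683  0.0676 0.1134] y [ 0.012  0.003 -1.   ] jaw 72.4 xdir -17.6 j7 1.18 gap 0.902 t 14.9 F [0.1 0.1 0.2]
```

Call:
apply_moves(
  targets=[
    [-4, 5, -4, 0, 0.1],
    [-4, 35, -4, 0, 0.1],
    [-4, 70, -4, 0, 0.1],
    [-4, 100, -4, 0, 0.1],
    [-4, 104, -4, 0, 0.1],
  ],
)

```text
time_s: 15.45
tool_pos: [0.6747, 0.0671, 0.0051]
ee_rot: [-1.554, 0.236, -0.242]
wrist_force: [-0.6, 0.7, -0.0]
finger_gap: 0.898
```

```bash
python3 -c "
from h import *
go(.679,.065,.008,72)
"
```

```text
shift [ 4.8 -2.9 -0.7] turn 0.5 pos [0.6747 0.0671 0.0051] y [ 0.004  0.003 -1.   ] jaw 72.6 xdir -17.4 j7 1.2 gap 0.898 t 15.4 F [-0.6  0.7 -0. ]
```

Call:
apply_moves(
  targets=[
    [4, -3, -1, 0, 0.2],
    [4, -3, -1, 0, 0.8],
    [4, -3, -1, 0, 0.8],
    [4, -3, -1, 0, 0.8],
    [4, -3, -1, 0, 0.8],
  ],
)

```text
time_s: 15.95
tool_pos: [0.6789, 0.0651, 0.0092]
ee_rot: [-1.553, 0.234, -0.243]
wrist_force: [-1.2, -0.4, 4.8]
finger_gap: 0.501
```

Call:
apply_moves(
  targets=[
    [0, 0, 0, 0, 0.8],
    [0, 0, 0, 0, 0.8],
    [0, 0, 0, 0, 0.8],
  ],
)

```text
time_s: 16.25
tool_pos: [0.6789, 0.0651, 0.0092]
ee_rot: [-1.553, 0.234, -0.243]
wrist_force: [0.4, -0.2, 0.6]
finger_gap: 0.497
```

Call:
apply_moves(
  targets=[
    [0, -5, 0, 0, 0.8],
    [0, -30, 0, 0, 0.8],
    [0, -65, 0, 0, 0.8],
    [0, -105, 0, 0, 0.8],
    [0, -105, 0, 0, 0.8],
  ],
)

```text
time_s: 16.75
tool_pos: [0.6825, 0.0649, 0.1207]
ee_rot: [-1.55, 0.227, -0.251]
wrist_force: [0.9, 0.3, -1.1]
finger_gap: 0.498
```

```bash
python3 -c "
from h import *
a=np.radians(-3.7)
for k in(-.084,0,.084): print(k,.486+k*np.cos(a),-.2997+k*np.sin(a))
go(.5698,-.305,.11,86.3)
D=look();cv2.imwrite('pics/i.png',D['scene']['frame'][:,:,::-1])
"
```

```text
-0.084 0.40217508806513697 -0.2942792861067515
0 0.486 -0.2997
0.084 0.5698249119348631 -0.3051207138932485
shift [   3.4    7.2 -386.7] turn -13.7 pos [0.6825 0.0649 0.1207] y [ 0.016  0.005 -1.   ] jaw 72.5 xdir -17.5 j7 1.19 gap 0.498 t 16.8 F [ 0.9  0.3 -1.1]
```

View pics/i.png

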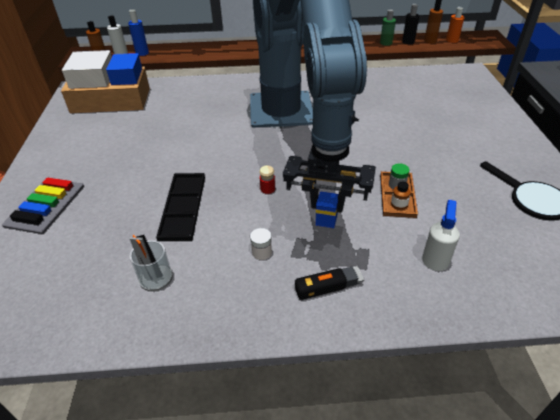

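The blue box is held clear of the counter at (325,207). Carrying it to the far black pocket.

Call:
apply_moves(
  targets=[
    [0, 0, -45, -3, 0.8],
    [0, 0, -92, -7, 0.8],
    [0, 0, -140, -11, 0.8],
    [2, 0, -187, -14, 0.8],
    [3, 0, -234, -14, 0.8],
  ],
)

```text
time_s: 17.35
tool_pos: [0.6095, -0.1608, 0.1122]
ee_rot: [-1.566, 0.042, -0.05]
wrist_force: [1.0, -0.7, -0.0]
finger_gap: 0.501
```

```bash
python3 -c "
from h import *
go(.5698,-.305,.11,86.3)
"
```

```text
shift [ -31.2    1.4 -146.3] turn 0.3 pos [ 0.6095 -0.1608  0.1122] y [ 0.005  0.004 -1.   ] jaw 86.7 xdir -3.3 j7 1.76 gap 0.501 t 17.4 F [ 1.  -0.7 -0. ]
```

Call:
apply_moves(
  targets=[
    [-10, 0, -45, 0, 0.8],
    [-20, 0, -92, 0, 0.8],
    [-30, 0, -135, 0, 0.8],
    [-31, 0, -146, 0, 0.8],
    [-31, 0, -146, 0, 0.8],
  ],
)

```text
time_s: 17.85
tool_pos: [0.5678, -0.3071, 0.1097]
ee_rot: [-1.566, 0.048, -0.051]
wrist_force: [0.3, 0.1, -0.6]
finger_gap: 0.495
```

```bash
python3 -c "
from h import *
go(.5698,-.305,.0145,86.3)
"
```

```text
shift [ 1.7 95.2  1.8] turn 0.1 pos [ 0.5678 -0.3071  0.1097] y [ 0.002  0.004 -1.   ] jaw 86.4 xdir -3.6 j7 2.0 gap 0.495 t 17.9 F [ 0.3  0.1 -0.6]
```

Call:
apply_moves(
  targets=[
    [2, 20, 2, 0, 0.8],
    [2, 55, 2, 0, 0.8],
    [2, 83, 2, 0, 0.8],
    [2, 93, 2, 0, 0.8],
    [2, 95, 2, 0, 0.8],
  ],
)

```text
time_s: 18.35
tool_pos: [0.5702, -0.3015, 0.0135]
ee_rot: [-1.563, 0.047, -0.047]
wrist_force: [0.3, -0.1, -0.7]
finger_gap: 0.497
```

```bash
python3 -c "
from h import *
go(.5698,-.305,.0145,86.3)
D=look()
i=cv2.resize(D['scene']['frame'][150:250,120:250],None,fx=6,fy=6,interpolation=cv2.INTER_CUBIC);cv2.imwrite('pics/j.png',i[:,:,::-1])
"
```

```text
shift [-0.2 -1.  -3.5] turn 0.2 pos [ 0.5702 -0.3015  0.0135] y [-0.     0.007 -1.   ] jaw 86.6 xdir -3.4 j7 2.0 gap 0.497 t 18.4 F [ 0.3 -0.1 -0.7]
```

View pics/j.png

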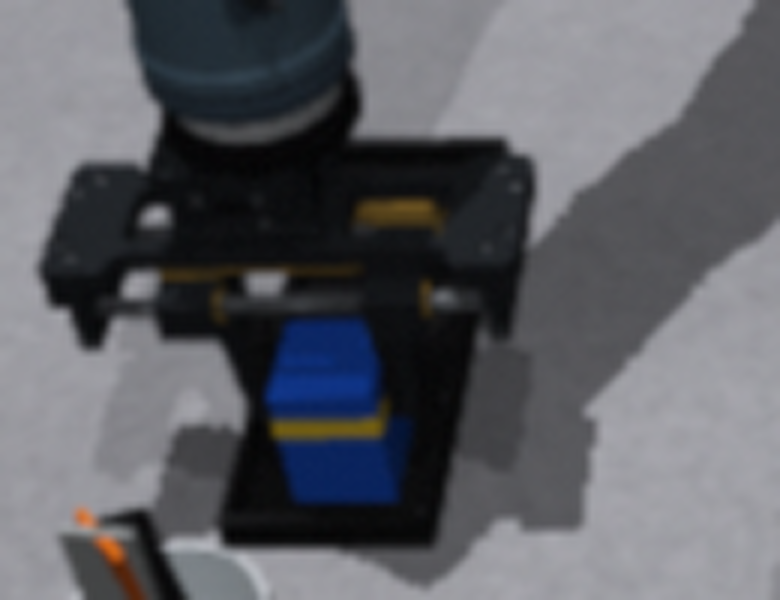

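The box is in the far pocket (crop 335,420), upright and at floor height. Releasing it.

Call:
apply_moves(
  targets=[
    [0, 0, -2, 0, 0.7],
    [0, 0, -2, 0, 0.2],
    [0, 0, -2, 0, 0.2],
    [0, 0, -2, 0, 0.2],
    [0, 0, -2, 0, 0.2],
  ],
)

```text
time_s: 18.95
tool_pos: [0.5707, -0.3051, 0.0147]
ee_rot: [-1.565, 0.046, -0.049]
wrist_force: [-0.4, -0.0, 0.3]
finger_gap: 0.798
```

Call:
apply_moves(
  targets=[
    [0, -25, 0, 0, 0.1],
    [0, -65, 0, 0, 0.1],
    [0, -100, 0, 0, 0.1],
    [0, -100, 45, 0, 0.1],
    [0, -100, 90, 0, 0.1],
  ],
)

```text
time_s: 19.45
tool_pos: [0.5767, -0.2167, 0.1169]
ee_rot: [-1.566, 0.047, -0.055]
wrist_force: [0.2, 1.6, -0.1]
finger_gap: 0.897
```

```bash
python3 -c "
from h import *
go(.671,-.089,.11,86.3)
D=look()
fit(D,'blades_mid',(.57,-.303),yaw=np.radians(-3.7))
fit(D,'balm_mid',(.671,-.089))
"
```

```text
shift [ 85.8   7.9 133.5] turn 0.0 pos [ 0.5767 -0.2167  0.1169] y [ 0.005  0.004 -1.   ] jaw 86.3 xdir -3.7 j7 1.85 gap 0.897 t 19.4 F [ 0.2  1.6 -0.1]
blades_mid ['scene'] [ 0.5651 -0.3049] -2.6 0.041
balm_mid ['scene'] [ 0.6713 -0.0891]  0.052
balm_mid ['top'] [ 0.6717 -0.0894]  0.047
```

Good. Now the balm jar.

Call:
apply_moves(
  targets=[
    [25, 0, 42, 0, 0.1],
    [55, 0, 84, 0, 0.1],
    [80, 5, 122, 0, 0.1],
    [86, 5, 133, 0, 0.1],
    [86, 5, 133, 0, 0.1],
  ],
)

```text
time_s: 20.25
tool_pos: [0.6706, -0.0885, 0.1104]
ee_rot: [-1.565, 0.046, -0.048]
wrist_force: [-0.3, -1.3, -0.2]
finger_gap: 0.897
```

```bash
python3 -c "
from h import *
go(.671,-.089,.008,86.3)
"
```

```text
shift [  0.3 102.4  -0.9] turn 0.2 pos [ 0.6706 -0.0885  0.1104] y [ 0.002  0.005 -1.   ] jaw 86.6 xdir -3.4 j7 1.63 gap 0.897 t 20.2 F [-0.3 -1.3 -0.2]
```

Call:
apply_moves(
  targets=[
    [0, 25, -1, 0, 0.1],
    [0, 60, -1, 0, 0.1],
    [0, 90, -1, 0, 0.1],
    [0, 101, -1, 0, 0.1],
    [0, 101, -1, 0, 0.1],
  ],
)

```text
time_s: 20.75
tool_pos: [0.6687, -0.0918, 0.008]
ee_rot: [-1.567, 0.051, -0.048]
wrist_force: [-0.0, 0.8, 0.3]
finger_gap: 0.9
```

Call:
apply_moves(
  targets=[
    [0, 0, 0, 0, 0.3],
    [0, 0, 0, 0, 0.8],
    [0, 0, 0, 0, 0.8],
    [0, 0, 0, 0, 0.8],
    [0, 0, 0, 0, 0.8],
  ],
)

```text
time_s: 21.25
tool_pos: [0.6695, -0.0915, 0.0091]
ee_rot: [-1.566, 0.049, -0.049]
wrist_force: [-1.6, 0.4, 6.3]
finger_gap: 0.559
```

Call:
apply_moves(
  targets=[
    [0, 0, 0, 0, 0.8],
    [0, 0, 0, 0, 0.8],
  ],
)

```text
time_s: 21.45
tool_pos: [0.6695, -0.0914, 0.0091]
ee_rot: [-1.566, 0.049, -0.049]
wrist_force: [-0.8, 0.5, 2.2]
finger_gap: 0.56
```

```bash
python3 -c "
from h import *
go(.671,-.089,.008,86.3)
"
```

```text
shift [1.4 1.1 2.5] turn 0.1 pos [ 0.6695 -0.0914  0.0091] y [-0.     0.004 -1.   ] jaw 86.4 xdir -3.6 j7 1.64 gap 0.56 t 21.4 F [-0.8  0.5  2.2]
```

Call:
apply_moves(
  targets=[
    [0, -5, 0, 0, 0.8],
    [0, -30, 0, 0, 0.8],
    [0, -65, 0, 0, 0.8],
    [0, -105, 0, 0, 0.8],
    [0, -105, 0, 0, 0.8],
  ],
)

```text
time_s: 21.95
tool_pos: [0.6735, -0.0927, 0.1203]
ee_rot: [-1.567, 0.042, -0.057]
wrist_force: [1.2, 0.6, -1.4]
finger_gap: 0.561
```

```bash
python3 -c "
from h import *
go(.485,-.2997,.115,86.3)
"
```

```text
shift [-175.2    2.9 -218.5] turn 0.1 pos [ 0.6735 -0.0927  0.1203] y [ 0.01   0.003 -1.   ] jaw 86.4 xdir -3.6 j7 1.63 gap 0.561 t 21.9 F [ 1.2  0.6 -1.4]
```

Call:
apply_moves(
  targets=[
    [-30, 0, -36, 0, 0.8],
    [-60, 0, -73, 0, 0.8],
    [-90, 0, -110, 0, 0.8],
    [-120, 0, -148, 0, 0.8],
    [-150, 0, -185, 0, 0.8],
  ],
)

```text
time_s: 22.45
tool_pos: [0.5101, -0.269, 0.1177]
ee_rot: [-1.567, 0.043, -0.056]
wrist_force: [0.6, -0.2, -1.9]
finger_gap: 0.563
```

```bash
python3 -c "
from h import *
go(.485,-.2997,.11,86.3)
"
```

```text
shift [-23.2   7.4 -32.2] turn 0.1 pos [ 0.5101 -0.269   0.1177] y [ 0.009  0.003 -1.   ] jaw 86.4 xdir -3.6 j7 1.98 gap 0.563 t 22.4 F [ 0.6 -0.2 -1.9]
```

Call:
apply_moves(
  targets=[
    [-23, 0, -32, 0, 0.8],
    [-23, 3, -32, 0, 0.8],
    [-23, 7, -32, 0, 0.8],
    [-23, 25, -32, 0, 0.8],
    [-23, 50, -32, 0, 0.8],
  ],
)

```text
time_s: 22.95
tool_pos: [0.4879, -0.2981, 0.0674]
ee_rot: [-1.567, 0.038, -0.056]
wrist_force: [-0.5, -0.3, -0.6]
finger_gap: 0.562
```

```bash
python3 -c "
from h import *
go(.485,-.2997,.0145,86.3)
"
```

```text
shift [-3.4 52.9 -2. ] turn 0.2 pos [ 0.4879 -0.2981  0.0674] y [ 0.012  0.003 -1.   ] jaw 86.5 xdir -3.5 j7 2.06 gap 0.562 t 22.9 F [-0.5 -0.3 -0.6]
```

Call:
apply_moves(
  targets=[
    [-3, 20, -2, 0, 0.8],
    [-3, 38, -2, 0, 0.8],
    [-3, 48, -2, 0, 0.8],
    [-3, 52, -2, 0, 0.8],
    [-3, 52, -2, 0, 0.8],
  ],
)

```text
time_s: 23.45
tool_pos: [0.4861, -0.2989, 0.0153]
ee_rot: [-1.567, 0.037, -0.055]
wrist_force: [0.4, 0.5, -1.1]
finger_gap: 0.562
```

```bash
python3 -c "
from h import *
go(.485,-.2997,.0145,86.3)
D=look()
i=cv2.resize(D['scene']['frame'][150:250,120:250],None,fx=6,fy=6,interpolation=cv2.INTER_CUBIC);cv2.imwrite('pics/k.png',i[:,:,::-1])
"
```

```text
shift [-1.1  0.8 -0.8] turn 0.3 pos [ 0.4861 -0.2989  0.0153] y [ 0.012  0.003 -1.   ] jaw 86.6 xdir -3.4 j7 2.07 gap 0.562 t 23.4 F [ 0.4  0.5 -1.1]
```

View pics/k.png

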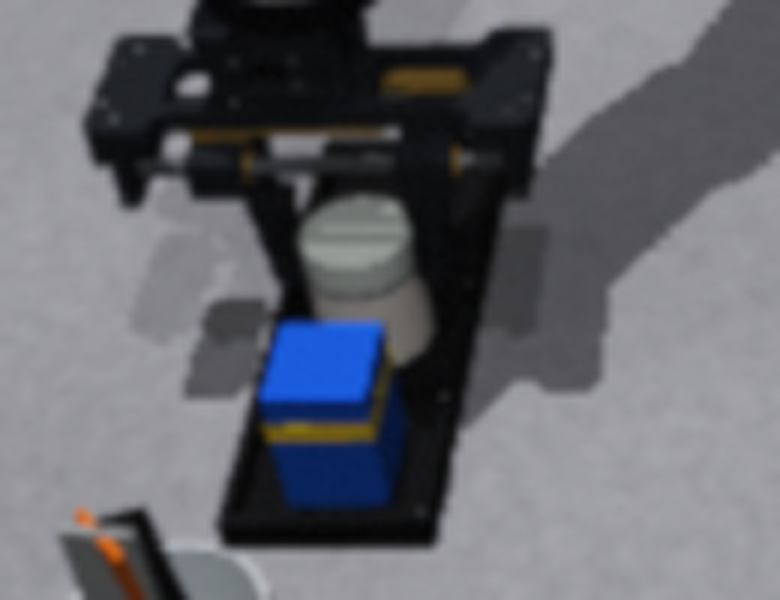

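The jar is in the middle pocket behind the box (crop 365,280), upright. Lowering 1 mm and releasing.

Call:
apply_moves(
  targets=[
    [-1, 1, -1, 0, 0.8],
    [-1, 1, -1, 0, 0.2],
    [-1, 1, -1, 0, 0.2],
    [-1, 1, -1, 0, 0.2],
    [-1, 1, -1, 0, 0.2],
  ],
)

```text
time_s: 24.05
tool_pos: [0.4851, -0.3008, 0.0152]
ee_rot: [-1.568, 0.037, -0.057]
wrist_force: [-0.0, 0.5, -1.3]
finger_gap: 0.802
```

Call:
apply_moves(
  targets=[
    [0, -25, 0, 0, 0.1],
    [0, -65, 0, 0, 0.1],
    [0, -100, 0, 0, 0.1],
    [0, -100, 45, 0, 0.1],
    [-8, -100, 90, 0, 0.1],
  ],
)

```text
time_s: 24.55
tool_pos: [0.4829, -0.2111, 0.1169]
ee_rot: [-1.569, 0.036, -0.063]
wrist_force: [1.4, 1.6, -0.3]
finger_gap: 0.901
```

```bash
python3 -c "
from h import *
D=look()
fit(D,'balm_mid',(.486,-.30))
fit(D,'brush_mid',(.432,-.064))
go(.432,-.064,.11,86.3)
"
```

```text
balm_mid ['scene'] [ 0.4776 -0.3018]  0.201
brush_mid ['scene'] [ 0.4299 -0.0636]  0.067
brush_mid ['top'] [ 0.4316 -0.0641]  0.083
shift [-58.3   4.9 144.8] turn 0.2 pos [ 0.4813 -0.2121  0.1154] y [ 0.013  0.001 -1.   ] jaw 86.5 xdir -3.5 j7 1.9 gap 0.901 t 24.9 F [ 0.2 -0.4  0.2]
```

Call:
apply_moves(
  targets=[
    [-15, 0, 42, 0, 0.1],
    [-35, 0, 88, 0, 0.1],
    [-52, 3, 130, 0, 0.1],
    [-58, 3, 144, 0, 0.1],
    [-58, 3, 144, 0, 0.1],
  ],
)

```text
time_s: 25.35
tool_pos: [0.4318, -0.0639, 0.1118]
ee_rot: [-1.569, 0.037, -0.056]
wrist_force: [0.3, -0.8, -0.1]
finger_gap: 0.897
```

```bash
python3 -c "
from h import *
go(.4315,-.064,.006,86.3)
"
```

```text
shift [ -1.6 105.8  -0.3] turn 0.3 pos [ 0.4318 -0.0639  0.1118] y [ 0.012  0.001 -1.   ] jaw 86.6 xdir -3.4 j7 1.59 gap 0.897 t 25.4 F [ 0.3 -0.8 -0.1]
```

Call:
apply_moves(
  targets=[
    [-1, 25, 0, 0, 0.1],
    [-1, 60, 0, 0, 0.1],
    [-1, 92, 0, 0, 0.1],
    [-1, 104, 0, 0, 0.1],
    [-1, 105, 0, 0, 0.1],
  ],
)

```text
time_s: 25.85
tool_pos: [0.4316, -0.0654, 0.0057]
ee_rot: [-1.569, 0.041, -0.056]
wrist_force: [-1.2, 0.2, 0.6]
finger_gap: 0.898
```

Call:
apply_moves(
  targets=[
    [0, 0, 0, 0, 0.3],
    [0, 0, 0, 0, 0.8],
    [0, 0, 0, 0, 0.8],
    [0, 0, 0, 0, 0.8],
    [0, 0, 0, 0, 0.8],
  ],
)

```text
time_s: 26.35
tool_pos: [0.4321, -0.0654, 0.0062]
ee_rot: [-1.569, 0.04, -0.057]
wrist_force: [-1.0, -0.7, 5.2]
finger_gap: 0.483
```

Call:
apply_moves(
  targets=[
    [0, 0, 0, 0, 0.8],
    [0, 0, 0, 0, 0.8],
    [0, 0, 0, 0, 0.8],
  ],
)

```text
time_s: 26.65
tool_pos: [0.4321, -0.0653, 0.0063]
ee_rot: [-1.569, 0.04, -0.057]
wrist_force: [-0.1, 0.4, 1.1]
finger_gap: 0.489
```

```bash
python3 -c "
from h import *
D=look()
fit(D,'balm_mid',(.486,-.30))
go(.4315,-.064,.006,86.3)
i=cv2.resize(D['scene']['frame'][120:240,150:310],None,fx=5,fy=5,interpolation=cv2.INTER_CUBIC);cv2.imwrite('pics/l.png',i[:,:,::-1])
"
```

```text
balm_mid ['scene'] [ 0.4764 -0.3019]  0.283
balm_mid ['top'] [ 0.4866 -0.3034]  0.043
shift [-0.6  0.2  1.3] turn 0.1 pos [ 0.4321 -0.0653  0.0062] y [ 0.011  0.001 -1.   ] jaw 86.5 xdir -3.5 j7 1.61 gap 0.483 t 26.9 F [0.2 0.2 2.6]
```

View pics/l.png

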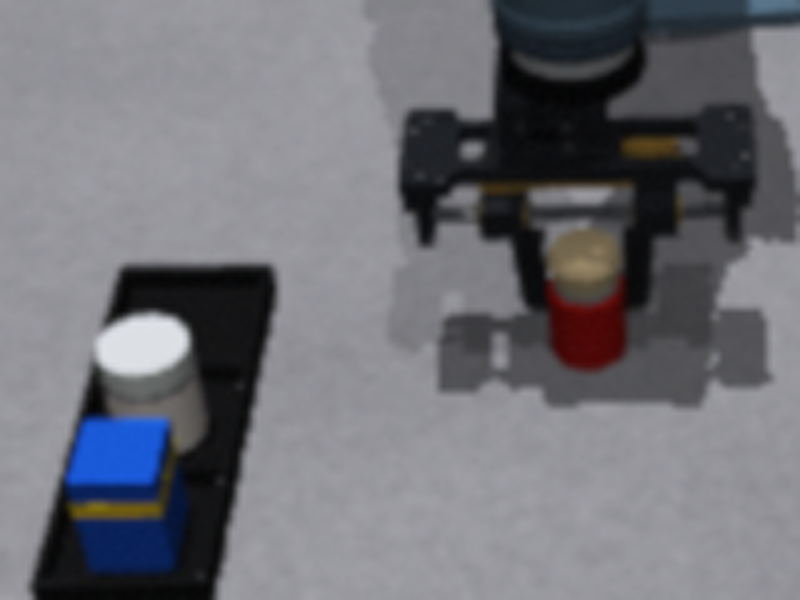

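The brush is gripped by its handle (crop 588,320), and the balm jar and blade box both stand in their pockets. Lifting the brush.

Call:
apply_moves(
  targets=[
    [0, -5, 0, 0, 0.8],
    [0, -30, 0, 0, 0.8],
    [0, -65, 0, 0, 0.8],
    [0, -105, 0, 0, 0.8],
    [0, -105, 0, 0, 0.8],
  ],
)

```text
time_s: 27.35
tool_pos: [0.4341, -0.0658, 0.1154]
ee_rot: [-1.569, 0.034, -0.064]
wrist_force: [0.9, 0.4, -0.6]
finger_gap: 0.491
```

```bash
python3 -c "
from h import *
go(.4025,-.2945,.115,86.3)
"
```

```text
shift [ -17.4   -0.3 -230.3] turn 0.1 pos [ 0.4341 -0.0658  0.1154] y [ 0.019  0.    -1.   ] jaw 86.5 xdir -3.6 j7 1.59 gap 0.491 t 27.4 F [ 0.9  0.4 -0.6]
```

Call:
apply_moves(
  targets=[
    [-4, 0, -45, 0, 0.8],
    [-8, 0, -92, 0, 0.8],
    [-12, 0, -138, 0, 0.8],
    [-15, 0, -184, 0, 0.8],
    [-17, 0, -225, 0, 0.8],
  ],
)

```text
time_s: 27.85
tool_pos: [0.4019, -0.2914, 0.1142]
ee_rot: [-1.569, 0.035, -0.064]
wrist_force: [-0.2, 1.2, -1.0]
finger_gap: 0.488
```

```bash
python3 -c "
from h import *
go(.4025,-.2945,.06,86.3)
"
```

```text
shift [-0.2 54.2 -3.2] turn 0.1 pos [ 0.4019 -0.2914  0.1142] y [ 0.018  0.    -1.   ] jaw 86.4 xdir -3.6 j7 2.13 gap 0.488 t 27.9 F [-0.2  1.2 -1. ]
```

Call:
apply_moves(
  targets=[
    [0, 0, -3, 0, 0.8],
    [0, 20, -3, 0, 0.8],
    [0, 50, -3, 0, 0.8],
    [0, 54, -3, 0, 0.8],
    [0, 54, -3, 0, 0.8],
  ],
)

```text
time_s: 28.35
tool_pos: [0.402, -0.2932, 0.0594]
ee_rot: [-1.568, 0.036, -0.061]
wrist_force: [0.8, -0.3, -0.0]
finger_gap: 0.487
```

```bash
python3 -c "
from h import *
go(.4025,-.2945,.012,86.3)
"
```

```text
shift [-0.1 47.4 -1.4] turn 0.1 pos [ 0.402  -0.2932  0.0594] y [ 0.016  0.002 -1.   ] jaw 86.4 xdir -3.6 j7 2.15 gap 0.487 t 28.4 F [ 0.8 -0.3 -0. ]
```

Call:
apply_moves(
  targets=[
    [0, 20, -1, 0, 0.8],
    [0, 36, -1, 0, 0.8],
    [0, 45, -1, 0, 0.8],
    [0, 47, -1, 0, 0.8],
    [0, 47, -1, 0, 0.8],
  ],
)

```text
time_s: 28.85
tool_pos: [0.403, -0.2942, 0.0129]
ee_rot: [-1.568, 0.036, -0.062]
wrist_force: [0.5, 0.4, -1.5]
finger_gap: 0.487
```

```bash
python3 -c "
from h import *
go(.4025,-.2945,.0115,86.3)
D=look()
i=cv2.resize(D['scene']['frame'][120:240,140:270],None,fx=5,fy=5,interpolation=cv2.INTER_CUBIC);cv2.imwrite('pics/m.png',i[:,:,::-1])
"
```

```text
shift [-0.5  1.4 -0.3] turn 0.1 pos [ 0.403  -0.2942  0.0129] y [ 0.016  0.002 -1.   ] jaw 86.4 xdir -3.6 j7 2.17 gap 0.487 t 28.9 F [ 0.5  0.4 -1.5]
```

View pics/m.png

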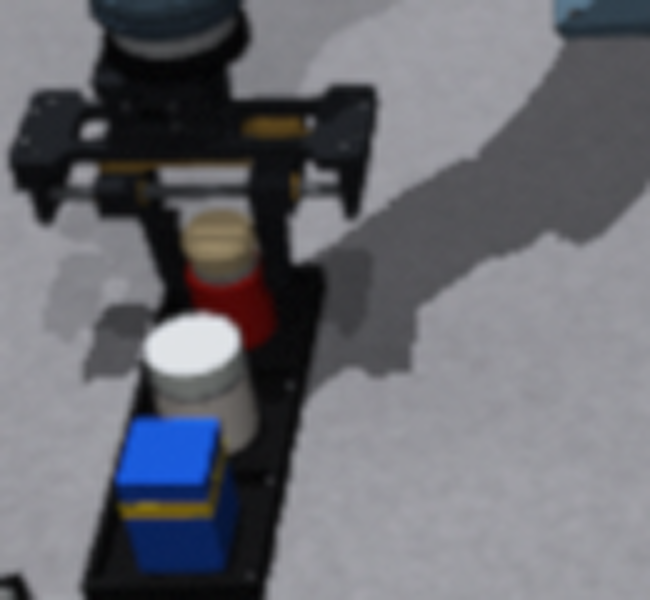

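The brush is in the near pocket (crop 230,290), about 1.5 mm above the floor. Lowering and releasing.

Call:
apply_moves(
  targets=[
    [0, 2, 0, 0, 0.8],
    [0, 2, 0, 0, 0.8],
    [0, 2, 0, 0, 0.2],
    [0, 2, 0, 0, 0.2],
    [0, 2, 0, 0, 0.2],
  ],
)

```text
time_s: 29.45
tool_pos: [0.4033, -0.2945, 0.0113]
ee_rot: [-1.568, 0.035, -0.062]
wrist_force: [0.0, 0.3, 0.3]
finger_gap: 0.737
```

Call:
apply_moves(
  targets=[
    [0, 0, 0, 0, 0.2],
    [0, -25, 0, 0, 0.1],
    [0, -65, 0, 0, 0.1],
    [0, -110, 0, 0, 0.1],
    [0, -110, 0, 0, 0.1],
  ],
)

```text
time_s: 29.95
tool_pos: [0.4044, -0.2969, 0.1263]
ee_rot: [-1.573, 0.029, -0.069]
wrist_force: [0.6, -1.0, -0.3]
finger_gap: 0.901
```

Call:
apply_moves(
  targets=[
    [10, 0, 45, 0, 0.1],
    [20, 0, 92, 0, 0.1],
    [30, 0, 138, 0, 0.1],
    [40, 0, 185, 0, 0.1],
    [45, 0, 225, 0, 0.1],
  ],
)

```text
time_s: 30.45
tool_pos: [0.4639, -0.0725, 0.1267]
ee_rot: [-1.573, 0.028, -0.068]
wrist_force: [0.9, -0.5, 0.6]
finger_gap: 0.896
```

```bash
python3 -c "
from h import *
D=look()
for n,p in dict(brush_mid=(.403,-.294),balm_mid=(.486,-.3),blades_mid=(.568,-.304),oil_mid=(.532,.289),pomade_mid=(.45,.305)).items(): fit(D,n,p,yaw=np.radians(-3.7))
for n,p in dict(clippers_mid=(.79,.058),spray_mid=(.734,.33),comb_jar_mid=(.728,-.34)).items(): fit(D,n,p,yaw=np.radians(-78.8),cs=('top',))
go(0,0,0)
cv2.imwrite('pics/n.png',D['scene']['frame'][:,:,::-1])
t=D['top']['frame'];i=np.hstack([cv2.resize(t[200:320,130:210],None,fx=4,fy=4),cv2.resize(t[195:315,370:450],None,fx=4,fy=4)]);cv2.imwrite('pics/n2.png',i[:,:,::-1])
"
```

```text
brush_mid ['scene'] [ 0.3914 -0.2946]  0.236
brush_mid ['top'] [ 0.4026 -0.2973]  0.04
balm_mid ['scene'] [ 0.4787 -0.3   ]  0.264
balm_mid ['top'] [ 0.487 -0.303]  0.065
blades_mid ['scene'] [ 0.5652 -0.3047] -3.8 0.062
blades_mid ['top'] [ 0.5712 -0.3058] -4.7 0.083
oil_mid ['scene'] [0.5308 0.2931]  0.19
oil_mid ['top'] [0.534  0.2911]  0.131
pomade_mid ['scene'] [0.4427 0.3094]  0.2
pomade_mid ['top'] [0.4515 0.3061]  0.051
clippers_mid ['top'] [0.7884 0.0596] -77.4 0.079
spray_mid ['top'] [0.7343 0.3297]  0.114
comb_jar_mid ['top'] [ 0.7303 -0.3406]  0.074
shift [-470.3  115.    46.2] turn 0 pos [ 0.4634 -0.0755  0.127 ] y [ 0.025 -0.004 -1.   ] jaw 86.4 xdir -3.6 j7 1.61 gap 0.902 t 31.2 F [-0.2 -0.3  0.6]
```

View pics/n.png

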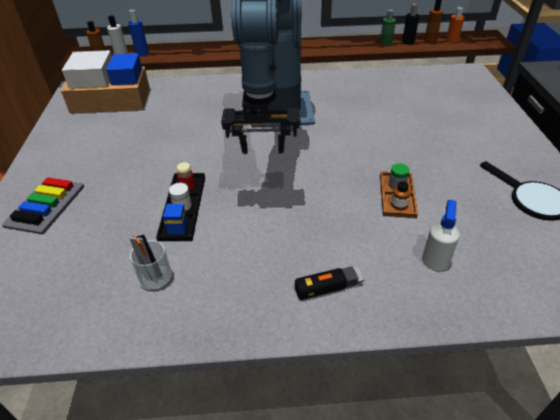

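View pics/n2.png

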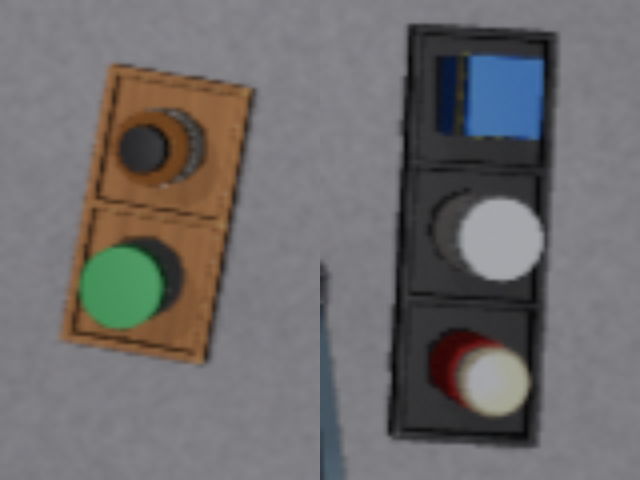

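The scene picture shows all five things upright in their pockets: brush (185,175), jar (179,195), box (175,220), tin (399,177) and oil (401,196). The gripper is clear of them, and the clippers, spray bottle and comb jar are where they were.

```bash
python3 -c "
from plant import arm
print(arm.sign_off())"
```

```text
the job is handed in; nothing more can be done
None
```

I handed the job in at about 31 s, with all five things standing upright and released, each in its own pocket. No verdict was reported.

- **Black tray:** the blade box is in the far pocket, the balm jar in the middle and the brush in the near one.
- **Wooden tray:** the oil bottle is in the far pocket and the pomade tin in the near one.

**Position checks:** the last top-camera fits put every thing within about 4 mm of its pocket centre. The clippers, spray bottle and comb jar all read within about 3 mm of where they started.

**What disagreed:**
- **Scene camera:** its last fits read 3 to 12 mm off the top camera's. They were poorest for the brush, jar, oil and tin. I put this down to things hiding each other and to my fit assuming they stand on the counter, not on the tray floor 5 mm up. Its pictures showed everything upright in the right pocket.
- **Oil bottle:** the first grasp missed because I lifted before the fingers had closed. A second grip, on the shoulder, I let go before lifting. The fingertips sit about 20 mm above the reported TCP, so I gripped lower from then on. I also let the bottle go about 3 mm above the pocket floor, and it was upright in later pictures.

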